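Fit the square spindle into the drive by feel

ROBOT

A 6-joint arm with a two-finger parallel gripper is mounted at the origin on a cart in front of the work surface, level with it; the furniture and walls round the work are solid. World frame = base frame: x ahead of the robot, y to its left, z up, the work surface at z = 0. Lengths are in m, angles in rad, forces in N, time in s.
With the tool pointing down it reaches from about 0.375 to 0.975 m from the base axis. Payload 3.8 kg.
Tool frame: the origin (TCP) lies at the very end of the fingers, on their centre line; the grasp point (between the pads) lies 19 mm behind it; z points along the fingers, y is the direction in which the jaws open and shut (so a half turn about z gives the same grasp; the last joint's range is limited). The gripper opens to 88 mm and grips with 3 to 60 N. Pads are 18 mm wide; open, the fingers measure 123 mm over their backs; the gripper's body (75 mm by 187 mm) begins 45 mm behind the grasp point.
Start: joints at [-1.264, 0.264, 1.604, -0, 1.274, -0.037], TCP at [0.228, -0.635, 0.239] pointing down, gripper open.
Joint ranges: [-2.63, 2.63], [-0.94, 2.18], [0.31, 2.57], [-1.31, 4.45], [0, 2.66], [-2.55, 2.55]. Speed limits (rad/s): [2.57, 2.57, 3.14, 3.14, 3.14, 3.14].

INTERFACE

Orientations are given as a unit quaternion [x, y, z, w].
In Python, from cell import ctrl gives the robot as it stands. Calls block until the motion is done:
- ctrl.move_pose(position, orientation): joint-space move of the TCP to a pose.
- ctrl.line_to(position, orientation=None, speed=0.15): straight line of the TCP; orientation=None keeps the orientation; speed is the mean speed in m/s.
- ctrl.move_j(angles): joint-space move.
- ctrl.move_gripper(opening, squeeze=None): finger opening in m; squeeze is the grip in N (None keeps the last); returns when the fingers have stopped.
- ctrl.hold(seconds).
- ctrl.inverse_kinematics(position, orientation): joint angles nearest the present ones, or None.
- ctrl.camera(name): name is "side" or "top" or "wrist"; returns (picture, depth): 400x640x3 uint8, red, green, blue; 400x640 float32, m along the optical axis (not along the pixel's ray), 0 where there is no reading.
- ctrl.camera_info(name): a dict with "fx", "fy", "cx", "cy" (pixels), "origin" and "rotation" of the camera in the world. Camera axes: x right, y down, z forward; pixel columns grow to the right and rows downward; lengths in m; the calibration is good to about 2 mm. The wrist camera is an equidistant fisheye: a pixel r from the principal point sees the ray r / f radians off the axis. A picture is of the moment at which its call begins: read the wrist's pose just before it. camera_info takes no time and is no camera call; for the wrist camera it gives the pose at the moment of the call.
A pose or a line that the arm cannot do raises ctrl.MotionError and nothing moves.
- ctrl.hand_in(): hands the job in, once; it reports no verdict.
Readings, each from a call of its own:
- ctrl.get_clock(): time.
- ctrl.get_qpos(): joint angles.
- ctrl.get_qvel(): joint speeds.
- ctrl.get_joint_torque(): joint torques, N m.
- ctrl.get_eef_pos(): TCP position.
- ctrl.get_tcp_rot(): TCP orientation.
- ctrl.get_wrist_force(): force on the tool from outside, world axes, zero at the start.
- ctrl.get_torque(): the same for the moment, N m.
- ctrl.get_width(): finger opening in m.
Only numpy, scipy, OpenCV 4.12 (cv2) and the standard library are available. Lean on these libraries where they do the work, as an engineer would, in place of code of your own. Each camera call takes 0.05 s, during which the arm holds its last target. There are 200 camera calls.

TASK

Take the spindle out of its stand and fit it into the drive unit: lower its square shaft through the collar onto the hub hidden inside, turn it gently until you feel the square find the hub's square hole, and push it gently and fully home so that its flange is flush on the collar; then let go. Never force the spindle against the drive, and leave the other things on the bench alone.

Things in the scene. Friction and masses are not known exactly. Their poses are not given: they have to be found in the camera images.
- spindle: Loose metal spindle, about 160 g, 100 mm long, at the start hanging upright in the stand. Origin at the centre of its lower end (foot), z up along its axis, x and y square to its flats. Plain square steel shaft 16 x 16 mm with 1 mm corner bevels (21.3 mm over corners) and a 0.4 mm lead-in at the foot, z = 0 to 60 mm; above it a round flange 34 mm across, z = 60 to 66 mm.
- spindle_head (a point): Middle of the spindle's head: a 22 x 22 mm square aluminium block, 34 mm high, its sides parallel to the shaft's, z = 66 to 100 mm of the spindle (this point: 83 mm above the foot). May be gripped across either pair of sides; head and shaft look the same after each quarter turn.
- stand: Fixed aluminium stand, 80 x 126 mm, 75 mm high; its top plate (60 x 122 mm, 10 mm thick) has two round 24 mm holes, 27 mm either side of its centre along its y. The spindle hangs by its flange in the hole on the +y side (foot 15 mm above the bench); the other hole is empty. Origin at the centre of its underside, z up.
- drive: Fixed drive unit: grey box 120 (x) x 130 (y) mm with an aluminium top plate at z = 72 mm and, in its middle, a round steel collar 45 mm across that rises to z = 90 mm. Origin at the centre of its underside, z up, front with black display and knob towards -x. It and the spindle bear at most 40 N between them.
- drive_mouth (a point): Centre of the collar's bore in the plane of its top, 90 mm above the bench; axes as the drive's. The bore is plain and round, 22.4 mm wide. With the spindle fully home the flange lies on the collar and the foot is 60 mm below this point. Steel on steel: the force rises fast when they touch, so land slowly (under 10 mm/s).
- hub_face (a point): Centre of the hub's flat top face, 26 mm below the collar's top; axes fixed to the drive, they do not show the hub's angle. The steel hub, 24 mm thick, has a square through hole 17.2 mm wide on the collar's axis. The shaft enters within about 5 degrees either way of the hole. The hub gives way neither downward nor in turning; its angle about z is different each time and unknown.
- calibration_weight: Bystander: small knobbed metal weight 28 mm wide, 52 mm high, standing; origin at the centre of its underside.
- vial_tray: Bystander: small open plastic tray 42 x 78 x 22 mm; origin at the centre of its underside.
- tweezers: Bystander: steel tweezers 124 mm long, 9 mm high, lying along their y; origin at the centre of the underside.
- crucible: Bystander: white porcelain crucible 43 mm wide, 34 mm high; origin at the centre of its underside.
Mind the look-alikes: they are no part of the job. Several things have the shape of the drive; the one meant has the colours described above. There is more than one size of the spindle; the job needs the smallest.

How it is judged:
By the outcome, as a careful person would: the job done as asked, in the order asked, and still so for the second after the job is handed in, with the robot touching nothing.
It also fails if it takes over 58 s, if anything falls off the work surface, if the arm or the gripper's body presses on something with over 40 N, if the wrist force passes 120 N, or if a joint passes its speed limit or range.

## Working session

There is one attempt and no reset: what is moved stays moved. The work goes in short steps, each a Python script; the robot and the scene stay as the last script left them, time stands still between calls to the robot, and variables do not carry over. Pictures are saved under pics/ and viewed, about 8 in all and at most 12, crops included, and the job is handed in when it is done.

```bash
ls; mkdir -p pics; python3 - <<'E'
from cell import ctrl
import cv2,numpy as np
for n in ["top","side"]:
    p,d=ctrl.camera(n); cv2.imwrite(f"pics/{n}0.png",p[:,:,::-1]); np.savez(f"{n}0.npz",p=p,d=d)
    print(n,ctrl.camera_info(n))
print(ctrl.get_clock(),ctrl.get_tcp_rot(),ctrl.get_width())
E
```

```text
pics
top {'fx': 402.50610552413156, 'fy': 402.50610552413156, 'cx': 315.4149466502122, 'cy': 203.83401953776968, 'origin': array([ 0.3321175 , -0.16942858,  1.20838133]), 'rotation': array([ 0.7105269 , -0.69826429,  0.06159367, -0.06152019])}
side {'fx': 458.3624763081507, 'fy': 458.3624763081507, 'cx': 318.49351165755803, 'cy': 203.32630331019095, 'origin': array([0.08007145, 1.00890878, 0.91864822]), 'rotation': array([-0.15560926,  0.86833255, -0.4618625 ,  0.09201833])}
0.1 [ 9.85259405e-01  1.71064016e-01 -1.38524059e-04 -9.93556040e-04] 0.08781550389408549
```

View pics/top0.png

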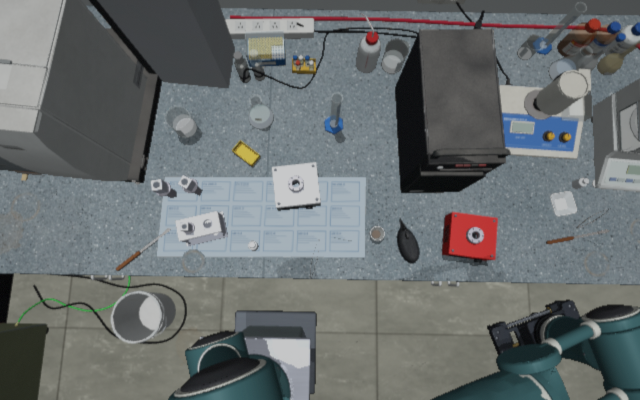

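View pics/side0.png

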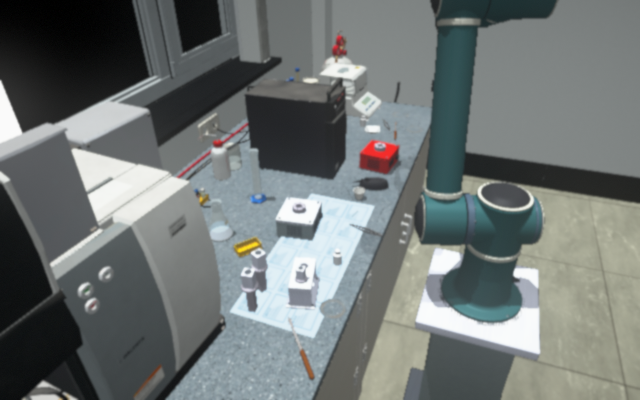

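The top view shows the white-topped drive at about (296,186), the stand at about (200,228), two loose spindle look-alikes at (160,187) and (188,184), and a red decoy drive at (472,237). Next I'll enlarge a crop and measure from depth.

```bash
cat > h.py <<'E'
from cell import ctrl
import cv2,numpy as np
from scipy.spatial.transform import Rotation as R
def ray(n,u,v,ci=None):
    c=ci or ctrl.camera_info(n); x=(u-c['cx'])/c['fx']; y=(v-c['cy'])/c['fy']
    if n=='wrist':
        r=np.hypot(x,y); s=np.sin(r)/r if r>1e-9 else 1; d=np.array([x*s,y*s,np.cos(r)])
    else: d=np.array([x,y,1.])
    rot=np.asarray(c['rotation']); M=R.from_quat(rot) if rot.size==4 else R.from_matrix(rot)
    return np.asarray(c['origin']),M.apply(d)
def onplane(n,u,v,z,ci=None):
    o,d=ray(n,u,v,ci); return o+d*(z-o[2])/d[2]
def down(a): # tool down; tool x axis at yaw a, jaw (y) axis at a-90deg
    return (R.from_euler('z',a)*R.from_euler('x',np.pi)).as_quat()
E
python3 - <<'E'
from h import *
a=np.load('top0.npz');p=a['p'];d=a['d']
c=p[155:275,140:340,::-1]
cv2.imwrite('pics/crop1.png',cv2.resize(c,None,fx=4,fy=4,interpolation=cv2.INTER_CUBIC))
for u,v in [(160,187),(188,184),(187,227),(296,183),(280,175),(215,222),(210,230)]:
    o,r=ray('top',u,v); print(u,v,(o+r*d[v,u]).round(3))
E
```

```text
160 187 [0.56  0.256 0.137]
188 184 [0.57  0.181 0.136]
187 227 [0.454 0.18  0.119]
296 183 [ 0.598 -0.109  0.047]
280 175 [ 0.615 -0.064  0.075]
215 222 [0.475 0.117 0.07 ]
210 230 [0.451 0.128 0.076]
```

View pics/crop1.png

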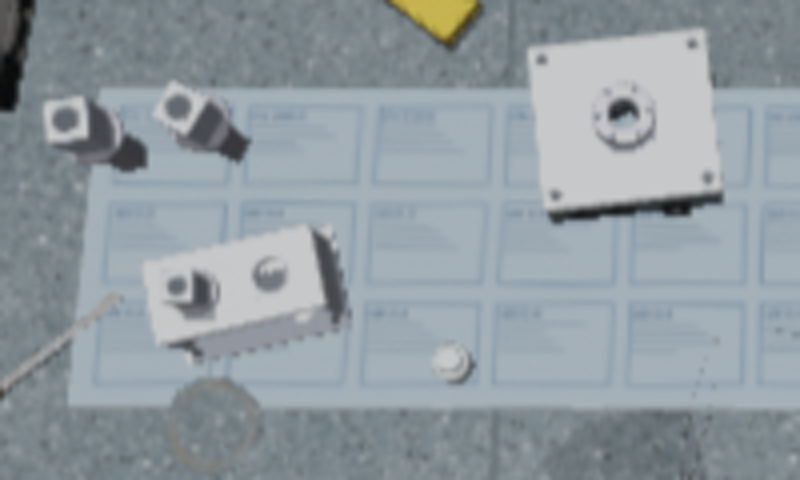

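The smallest spindle's head top is at about (185,227) and the collar centre at about (296,184). I'll move above the spindle and look with the wrist camera.

```bash
python3 - <<'E'
from h import *
s=onplane('top',185,226.75,.115); m=onplane('top',296,184.2,.09)
a=[onplane('top',140+u/4,155+v/4,.075)[:2] for u,v in [(145,262),(312,225)]]
print(s,m); dv=a[0]-a[1]; th=np.arctan2(dv[1],dv[0]); print('stand y axis deg',np.degrees(th))
q=down(th+np.pi/2) # jaw along stand y
best=None
for k in (0,1):
    qq=down(th+np.pi/2+k*np.pi); j=ctrl.inverse_kinematics([s[0],s[1],.24],qq)
    print(k,None if j is None else np.round(j,2))
    if j is not None and (best is None or abs(j[5])<abs(best[1][5])): best=(qq,j)
ctrl.move_pose([s[0],s[1],.24],best[0])
ci=ctrl.camera_info('wrist');p,d=ctrl.camera('wrist'); print(ci, ctrl.get_clock(), ctrl.get_eef_pos())
import pickle; pickle.dump((ci,p,d),open('w1.pkl','wb'))
cv2.imwrite('pics/w1.png',p[:,:,::-1])
E
```

```text
[0.45492723 0.18693954 0.115     ] [ 0.58482868 -0.11161489  0.09      ]
stand y axis deg 103.76307217338197
0 [ 0.34 -0.09  1.98  0.    1.25 -1.47]
1 [ 0.34 -0.09  1.98 -0.    1.25  1.67]
{'fx': 309.70691628693146, 'fy': 309.70691628693146, 'cx': 315.3804559847289, 'cy': 195.42203351680817, 'origin': array([0.3879224 , 0.17057144, 0.38552182]), 'rotation': array([0.61151277, 0.77935465, 0.10749811, 0.08427707])} 3.1417 [0.4552788  0.1864313  0.23999167]
```

View pics/w1.png

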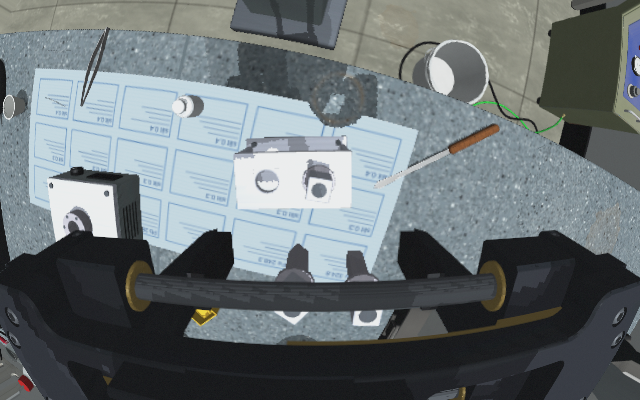

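The wrist view shows the spindle's head at about (320,188) in the stand, with the jaws to either side. I'll enlarge it.

```bash
python3 - <<'E'
import pickle,cv2
ci,p,d=pickle.load(open('w1.pkl','rb'))
cv2.imwrite('pics/w1c.png',cv2.resize(p[130:220,225:360,::-1],None,fx=5.5,fy=5.5,interpolation=cv2.INTER_CUBIC))
E
```

```text
(no output)
```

View pics/w1c.png

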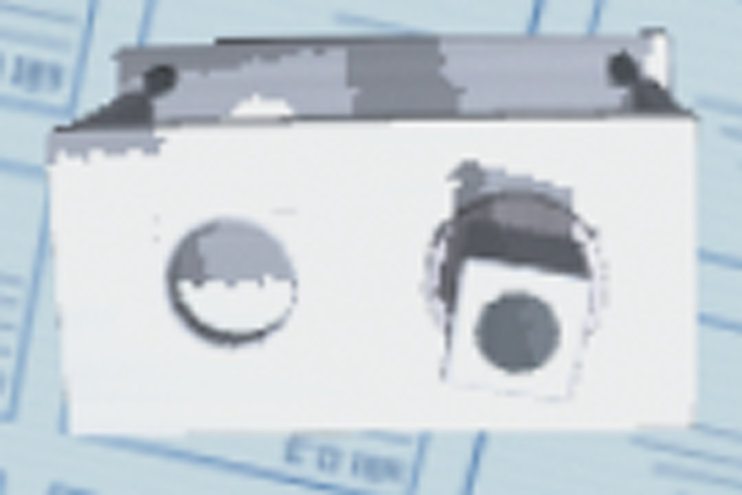

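```bash
python3 - <<'E'
from h import *
import pickle
ci,p,d=pickle.load(open('w1.pkl','rb'))
c=np.array([onplane('wrist',225+u/5.5,130+v/5.5,.115,ci)[:2] for u,v in [(463,258),(590,278),(572,398),(445,380)]])
print(c, np.linalg.norm(np.diff(np.vstack([c,c[:1]]),axis=0),axis=1))
s=c.mean(0); v=(c[1]-c[0]+c[2]-c[3]); w=(c[2]-c[1]+c[3]-c[0])
a1=np.arctan2(v[1],v[0]); a2=np.arctan2(w[1],w[0]); print(s,np.degrees([a1,a2]))
e=[np.degrees(a1)%90,np.degrees(a2)%90]; print(e)
a1=np.radians(103.76+((np.mean(e)-13.76)+45)%90-45); print('jaw deg',np.degrees(a1))
q=min((down(a1+np.pi/2+k*np.pi) for k in (0,1)),key=lambda q:abs(ctrl.inverse_kinematics([*s,.2],q)[5]))
ctrl.move_gripper(.045)
ctrl.line_to([*s,.15],q,.15)
ctrl.line_to([*s,.084],None,.06)
print('F',ctrl.get_wrist_force())
ctrl.move_gripper(.0,25)
print(ctrl.get_width(),ctrl.get_wrist_force(),ctrl.get_torque(),ctrl.get_eef_pos(),ctrl.get_clock(),ctrl.get_qpos().round(3))
E
```

```text
[[0.44640976 0.17922509]
 [0.4447173  0.20010973]
 [0.46522127 0.20234881]
 [0.4672044  0.1811401 ]] [0.02095311 0.02062586 0.02130122 0.02088264]
[0.45588818 0.19070593] [94.99041515  5.7438708 ]
[np.float64(4.990415146420375), np.float64(5.74387080414722)]
jaw deg 95.3671429752838
F [ 0.26598343 -0.64398881 -0.03127304]
0.02208562723167917 [-1.04809403 -0.81738871  1.34275895] [-0.10051214 -0.07855112  0.00637351] [0.45612924 0.19067979 0.08428871] 6.3833 [ 0.346  0.077  2.131 -0.     0.934 -1.319]
```

```bash
python3 - <<'E'
from h import *
import pickle
p0=ctrl.get_eef_pos()
ctrl.line_to([p0[0],p0[1],.225],None,.12)
print('w',ctrl.get_width(),ctrl.get_wrist_force(),ctrl.get_torque())
m=[.585,-.1116]
r0=R.from_quat(ctrl.get_tcp_rot())
for dg in range(-90,91,10):
    q=(R.from_euler('z',np.radians(dg))*r0).as_quat(); j=ctrl.inverse_kinematics([*m,.21],q)
    if j is not None and abs(j[5]+.8)<.09: print(dg,j.round(2)); break
ctrl.move_pose([*m,.21],q)
ci=ctrl.camera_info('wrist');p,d=ctrl.camera('wrist'); print(ci['origin'],ctrl.get_eef_pos(),ctrl.get_tcp_rot(),ctrl.get_clock())
p2,d2=ctrl.camera('side')
pickle.dump((ci,p,d,p2,d2),open('w2.pkl','wb'))
a=cv2.resize(p[100:330,200:460,::-1],None,fx=2.5,fy=2.5,interpolation=cv2.INTER_CUBIC)
cv2.imwrite('pics/w2.png',a)
cv2.imwrite('pics/s2.png',cv2.resize(p2[120:250,230:380,::-1],None,fx=4,fy=4,interpolation=cv2.INTER_CUBIC))
E
```

```text
w 0.021891678429389407 [-0.30887524  0.45305761 -1.52236947] [ 0.04714562 -0.09717619  0.0146509 ]
-60 [-0.23  0.14  1.81  0.    1.2  -0.85]
[ 0.5447897  -0.05401237  0.35554277] [ 0.58484042 -0.11019008  0.20995252] [ 4.58018693e-01  8.88941643e-01  4.42089685e-04 -1.19850436e-03] 9.0083
```

View pics/w2.png

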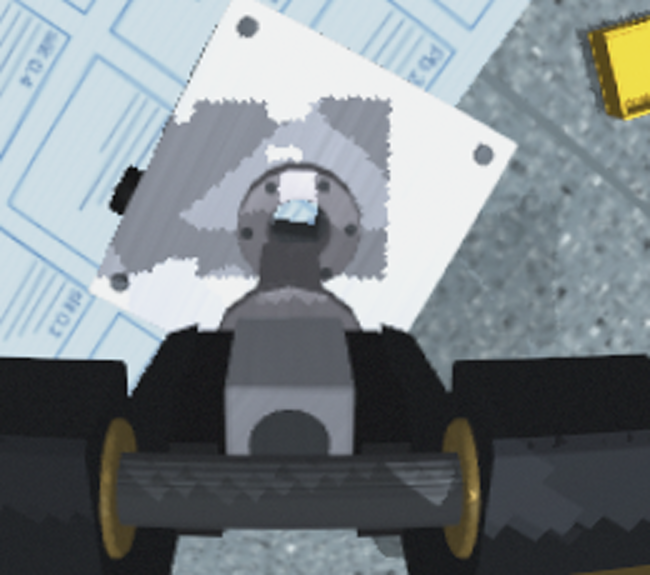

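View pics/s2.png

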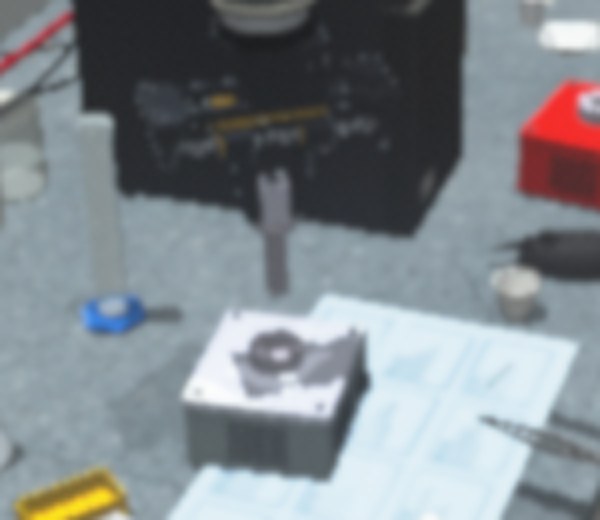

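The wrist view puts the collar centre at about (298,230) in the crop, with the shaft hanging just above it. I'll compare this numerically with where the foot should be.

```bash
python3 - <<'E'
from h import *
import pickle
ci,p,d,p2,d2=pickle.load(open('w2.pkl','rb'))
f=lambda u,v:(200+(u+.5)/2.5-.5,100+(v+.5)/2.5-.5)
print('mouth wrist',onplane('wrist',*f(298.5,230.5),.09,ci), [onplane('wrist',*f(*x),.09,ci)[:2].round(4) for x in [(238,228),(360,228),(299,163),(270,187),(323,187),(247,233),(350,230),(327,273)]])
s2=(230+277/4,120+351/4); print('mouth side',onplane('side',*s2,.09), 'top',onplane('top',296,184.2,.09))
def proj(P):
    q=R.from_quat(ci['rotation']).inv().apply(P-ci['origin']); th=np.arctan2(np.hypot(*q[:2]),q[2]); n=q[:2]/np.hypot(*q[:2])*th*ci['fx']
    return ((n[0]+ci['cx']-200)*2.5,(n[1]+ci['cy']-100)*2.5)
t=np.array([.58484,-.11019,.21]);r=R.from_quat([.458,.8889,.0004,-.0012])
for z in (-.0307,.0307-.0,): pass
for nm,z in [('foot',.0693),('flange bot',.0093),('head top',-.0307)]:
    print(nm,[np.round(proj(t+r.apply([x,y,z])),1).tolist() for x,y in [(0,0),(.008,.008),(.008,-.008),(-.008,.008),(-.008,-.008),(-.011,.011),(-.011,-.011),(.011,.011),(.017,0),(0,.017),(0,-.017)]])
print(ctrl.get_eef_pos(),r.as_matrix().round(3))
x=cv2.resize(p[165:235,275:355,::-1],None,fx=8,fy=8,interpolation=cv2.INTER_CUBIC); cv2.imwrite('pics/w2c.png',np.clip(x.astype(float)*1.6,0,255).astype('uint8'))
E
```

```text
mouth wrist [ 0.5884893  -0.10915474  0.09      ] [array([ 0.5705, -0.1209]), array([ 0.6058, -0.0957]), array([ 0.5745, -0.0893]), array([ 0.5712, -0.1021]), array([ 0.5863, -0.0914]), array([ 0.5741, -0.1205]), array([ 0.6033, -0.0984]), array([ 0.6061, -0.1161])]
mouth side [ 0.58127564 -0.09857642  0.09      ] top [ 0.58482868 -0.11161489  0.09      ]
foot [[287.6, 269.5], [315.3, 243.1], [259.9, 243.1], [314.7, 295.3], [260.4, 295.3], [324.8, 304.8], [250.4, 304.8], [325.8, 233.0], [287.6, 212.7], [345.8, 269.4], [229.3, 269.4]]
flange bot [[287.7, 353.9], [324.9, 319.9], [250.4, 319.9], [323.7, 386.5], [251.6, 386.5], [336.8, 398.3], [238.5, 398.3], [339.2, 306.8], [287.7, 280.2], [365.3, 353.5], [210.0, 353.5]]
head top [[287.8, 448.7], [335.7, 407.7], [239.8, 407.7], [333.3, 486.7], [242.2, 486.8], [349.6, 500.2], [225.9, 500.2], [354.2, 391.6], [287.8, 359.1], [386.6, 447.5], [188.8, 447.6]]
[ 0.58489418 -0.11008355  0.21011524] [[-0.58   0.814 -0.002]
 [ 0.814  0.58   0.002]
 [ 0.002 -0.    -1.   ]]
```

View pics/w2c.png

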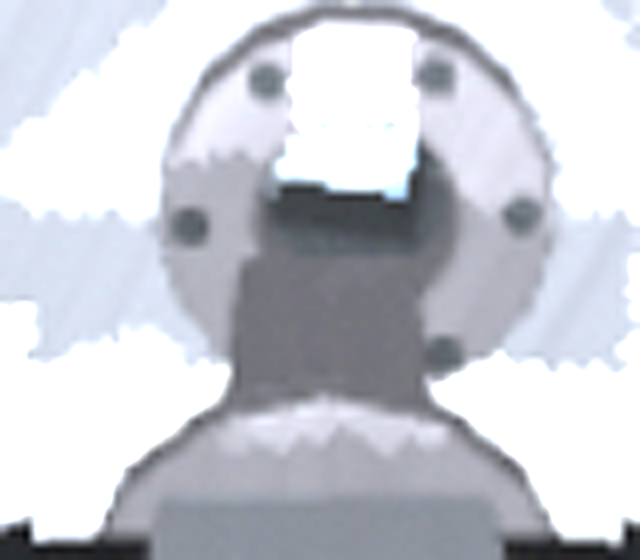

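```bash
python3 - <<'E'
from h import *
import pickle
ci=pickle.load(open('w2.pkl','rb'))[0]
m=onplane('wrist',319.5,192.5,.09,ci); g=onplane('wrist',200+291.5/2.5,100+270/2.5,.1407,ci)
t=ctrl.get_eef_pos(); print('mouth',m,'foot',g,'tcp',t)
n=t+(m-g); 
ctrl.line_to([n[0],n[1],.1693],None,.08); ctrl.hold(.3)   # foot 10 mm above collar
e=ctrl.get_eef_pos(); print('goal',n,'got',e, ctrl.get_wrist_force())
ci=ctrl.camera_info('wrist');p,d=ctrl.camera('wrist'); pickle.dump((ci,p,d),open('w3.pkl','wb'));print(ctrl.get_clock())
x=cv2.resize(p[165:235,275:355,::-1],None,fx=8,fy=8,interpolation=cv2.INTER_CUBIC); cv2.imwrite('pics/w3c.png',np.clip(x.astype(float)*1.4,0,255).astype('uint8'))
E
```

```text
mouth [ 0.58909961 -0.10939598  0.09      ] foot [ 0.58573973 -0.10953379  0.1407    ] tcp [ 0.58489418 -0.11008355  0.21011524]
goal [ 0.58825406 -0.10994573  0.15941524] got [ 0.58862516 -0.11009489  0.16993072] [-0.40617798  0.3835383  -1.49507208]
10.0667
```

View pics/w3c.png

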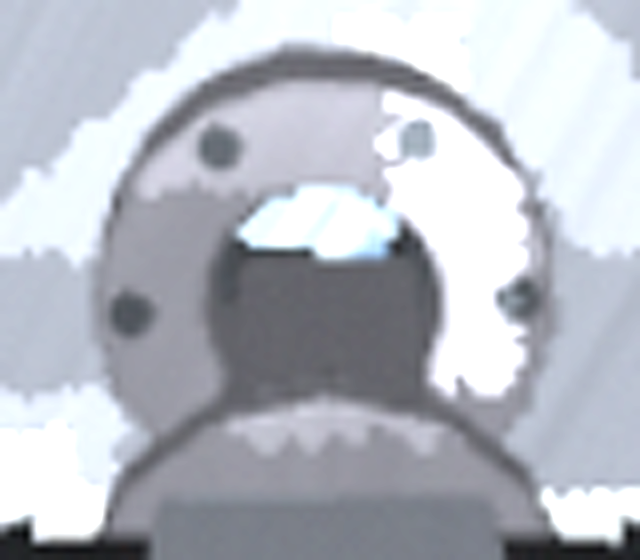

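```bash
cat >> h.py <<'E'
def Fz(): return ctrl.get_wrist_force()[2]
E
python3 - <<'E'
from h import *
import pickle
ci,p,d=pickle.load(open('w3.pkl','rb'))
P=lambda u,v,z:onplane('wrist',275+(u+.5)/8-.5,165+(v+.5)/8-.5,z,ci)
M=R.from_quat(ctrl.get_tcp_rot()).as_matrix()
m=P(323.5,305,.09); g=P(328,255,.1006)-.008*M[:,0]
top=P(323.5,185,.09); print('bore r',np.linalg.norm(top-m)*1e3, np.linalg.norm(P(207,300,.09)-P(440,300,.09))*1e3/2)
dl=(m-g)[:2]; print('corr mm world',dl*1e3,'tool',(M.T@np.r_[dl,0])*1e3)
t=ctrl.get_eef_pos(); n=t[:2]+dl; f0=ctrl.get_wrist_force()
ctrl.line_to([*n,.1625],None,.03)
z=.1625
while z>.150:
    z-=.0005; ctrl.line_to([*n,z],None,.008)
    f=ctrl.get_wrist_force()-f0
    if np.linalg.norm(f)>2.5: break
print('stop z',z,ctrl.get_eef_pos(),'foot',ctrl.get_eef_pos()[2]-.0693,f,ctrl.get_torque(),ctrl.get_clock())
E
```

```text
bore r 11.770378850577558 11.085554495813994
corr mm world [-0.35973505 -0.17624311] tool [ 6.44639595e-02 -3.95367342e-01  3.95421058e-05]
stop z 0.15 [ 0.58812478 -0.11024785  0.14995627] foot 0.08065626887991625 [ 1.00599972 -0.22921069 -0.84035829] [-0.04113398 -0.17585517 -0.02432944] 16.6917
```

```bash
python3 - <<'E'
from h import *
t=ctrl.get_eef_pos(); n=np.array([.588265,-.110271]); 
f0=np.array([-.4,.38,-1.5])
W=lambda: ctrl.get_wrist_force()-f0
z=.150
while z>.1365:
    z-=.0025; ctrl.line_to([*n,z],None,.012); f=W()
    if abs(f[2])>4: print('early',z,f); break
    n=n+np.clip(4e-5*f[:2],-2e-4,2e-4)
print(z,f,n,ctrl.get_clock())
while z>.128:
    z-=.0003; ctrl.line_to([*n,z],None,.006); f=W()
    if f[2]>3: break
print('contact',z,ctrl.get_eef_pos(),'foot',ctrl.get_eef_pos()[2]-.0693,f,ctrl.get_torque(),ctrl.get_clock())
import json; json.dump(dict(n=list(n),z=z,zc=float(ctrl.get_eef_pos()[2]),q=list(map(float,ctrl.get_tcp_rot()))),open('st.json','w'))
E
```

```text
0.13499999999999998 [ 0.64076714 -0.22399188 -0.29153496] [ 0.58841498 -0.11033522] 18.8417
contact 0.13050000000000006 [ 0.58855151 -0.11039005  0.13065779] foot 0.06135778742616163 [ 1.17796341 -1.27159315  3.4097489 ] [-0.11422493 -0.25079679  0.00811712] 22.5917
```

```bash
python3 - <<'E'
from h import *
import json
s=json.load(open('st.json')); n=np.array(s['n']); z=s['z']; q0=R.from_quat(s['q'])
f0=np.array([-.4,.38,-1.5]); W=lambda: ctrl.get_wrist_force()-f0
def go(z,a): ctrl.line_to([*n,z],(R.from_euler('z',np.radians(a))*q0).as_quat(),.01)
for a in (0,-2,-4,-6,-4,-2,0):
    t=ctrl.get_clock(); go(z,a); f=W(); print(a,f.round(2),ctrl.get_torque().round(3),ctrl.get_eef_pos().round(5),round(ctrl.get_clock()-t,2))
for i in range(3):
    z-=.0002; go(z,0); f=W(); print(z,f.round(2),ctrl.get_torque().round(3),ctrl.get_eef_pos()[2].round(5))
    if f[2]>7: break
print(ctrl.get_clock()); s['z']=z; json.dump(s,open('st.json','w'))
E
```

```text
0 [ 1.33 -1.35  4.04] [-0.23  -0.256 -0.065] [ 0.58853 -0.11038  0.13065] 0.25
-2 [ 1.33 -1.55  1.04] [-0.195 -0.45  -0.037] [ 0.58839 -0.11032  0.13025] 0.25
-4 [ 2.05 -0.97  0.81] [-0.184 -0.434  0.061] [ 0.58822 -0.11028  0.13018] 0.25
-6 [ 1.26 -0.82 -0.73] [-0.195 -0.262  0.031] [ 0.58808 -0.11026  0.13017] 0.25
-4 [ 2.75 -1.72 -1.41] [-0.229 -0.421  0.035] [ 0.58828 -0.11026  0.13026] 0.25
-2 [ 1.04 -1.09 -2.75] [-0.198 -0.469 -0.005] [ 0.58836 -0.11031  0.13035] 0.25
0 [ 2.91 -0.98 -1.21] [-0.178 -0.477 -0.047] [ 0.58841 -0.11033  0.13043] 0.25
0.13030000000000005 [ 1.01 -0.52 -0.33] [-0.146 -0.453 -0.077] 0.13039
0.13010000000000005 [ 0.67 -0.31  0.63] [-0.103 -0.346 -0.054] 0.13035
0.12990000000000004 [ 1.27 -1.01  3.18] [-0.145 -0.281 -0.08 ] 0.1303
25.0917
```

```bash
python3 - <<'E'
from h import *
import json
s=json.load(open('st.json')); n=np.array(s['n']); z=s['z']; q0=R.from_quat(s['q'])
f0=np.array([-.4,.38,-1.5]); W=lambda: ctrl.get_wrist_force()-f0
def go(z,a): ctrl.line_to([*n,z],(R.from_euler('z',np.radians(a))*q0).as_quat(),.01); return W()
a=0; hit=False
while a>-94 and not hit:
    a-=4; f=go(z,a); k=0
    while f[2]<2.5 and k<4:
        z-=.0004; f=go(z,a); k+=1
    if f[2]>6: z+=.0002
    n=n+np.clip(3e-5*f[:2],-1e-4,1e-4)
    e=ctrl.get_eef_pos(); hit=e[2]<.1285
    print(a,round(z,4),f.round(1),ctrl.get_torque()[2].round(3),e.round(4),round(ctrl.get_clock(),1))
    if np.linalg.norm(f)>18 or ctrl.get_clock()>42: break
s.update(z=z,a=a,n=list(n)); json.dump(s,open('st.json','w'))
E
```

```text
-4 0.1283 [ 1.7 -0.  -0. ] 0.001 [ 0.5884 -0.1103  0.1283] 26.3
```

The square found the hub at −4°. Pushing home with force checks.

```bash
python3 - <<'E'
from h import *
import json
s=json.load(open('st.json')); n=np.array(s['n']); z=s['z']; a=s['a']; q0=R.from_quat(s['q'])
f0=np.array([-.4,.38,-1.5]); W=lambda: ctrl.get_wrist_force()-f0
def go(z,a,v=.01): ctrl.line_to([*n,z],(R.from_euler('z',np.radians(a))*q0).as_quat(),v); return W()
while z>.094:
    z-=.0018 if z>.102 else .0004
    f=go(z,a,.01 if z>.102 else .006); tz=ctrl.get_torque()[2]
    n=n+np.clip(4e-5*f[:2],-1.5e-4,1.5e-4); a+=np.clip(tz*4,-.5,.5)
    print(round(z,4),f.round(1),tz.round(3),round(a,1),ctrl.get_eef_pos()[2].round(4),round(ctrl.get_clock(),1))
    if f[2]>5 or np.linalg.norm(f)>12 or ctrl.get_clock()>46: break
s.update(z=z,a=a,n=list(n)); json.dump(s,open('st.json','w'))
E
```

```text
0.1265 [ 1.1 -1.9 -1. ] -0.069 -4.3 0.1263 26.7
0.1247 [ 1.1 -0.9 -0.8] 0.007 -4.2 0.1244 27.0
0.1229 [ 1.6 -0.9 -1.1] -0.056 -4.5 0.1227 27.3
0.1211 [ 0.5 -0.4 -0.7] 0.01 -4.4 0.1209 27.7
0.1193 [ 0.4  0.2 -0.6] 0.02 -4.4 0.1191 28.0
0.1175 [ 1.  -0.9 -0.3] -0.034 -4.5 0.1174 28.3
0.1157 [-0.6 -0.7 -0.4] -0.045 -4.7 0.1156 28.7
0.1139 [ 0.1 -0.4  0.5] -0.033 -4.8 0.1138 29.0
0.1121 [ 0.7 -1.1  1. ] 0.043 -4.6 0.112 29.3
0.1103 [ 0.1 -0.6 -0.1] -0.009 -4.7 0.1102 29.7
0.1085 [ 0.3  0.7 -0.6] -0.0 -4.7 0.1084 30.0
0.1067 [ 0.3 -0.4 -0.3] 0.013 -4.6 0.1066 30.3
0.1049 [ 0.7 -0.7 -0.2] -0.056 -4.8 0.1048 30.7
0.1031 [ 0.9 -0.4 -0.6] 0.045 -4.7 0.103 31.0
0.1013 [ 0.7 -0.2  0.4] 0.019 -4.6 0.1012 31.5
0.1009 [ 0.1 -0.1  0.1] 0.026 -4.5 0.1009 31.7
0.1005 [ 1.1 -0.3 -0.6] -0.006 -4.5 0.1005 32.0
0.1001 [-0.2 -0.3 -0.6] 0.004 -4.5 0.1001 32.2
0.0997 [-0.1  0.7 -0.5] -0.008 -4.5 0.0996 32.5
0.0993 [ 0.4 -0.5  0.4] 0.014 -4.5 0.0994 32.7
0.0989 [-1.6  0.3  4.3] 0.018 -4.4 0.0994 33.0
0.0985 [-2.8  0.2  7.4] -0.078 -4.7 0.0993 33.2
```

```bash
python3 - <<'E'
from h import *
ctrl.move_gripper(.045)
e=ctrl.get_eef_pos(); print(ctrl.get_width(),ctrl.get_wrist_force(),e)
ctrl.line_to([e[0],e[1],.15],None,.06)
ctrl.line_to([e[0],e[1],.25],None,.12)
ci=ctrl.camera_info('wrist');p,d=ctrl.camera('wrist'); print(ctrl.get_wrist_force(),ctrl.get_clock())
p2,_=ctrl.camera('side')
a=cv2.resize(p[60:260,200:440,::-1],None,fx=2.2,fy=2.2); b=cv2.resize(p2[150:250,250:360,::-1],None,fx=2.4,fy=2.4)
o=np.zeros((440,528+264,3),'uint8'); o[:440,:528]=a; o[:240,528:]=b; cv2.imwrite('pics/f.png',o)
E
```

```text
0.045044947062825906 [ 0.37546568 -0.57893722 -0.60784311] [ 0.58884341 -0.11073421  0.09836637]
[ 1.00448504 -0.06323826 -0.98194197] 35.775
```

View pics/f.png

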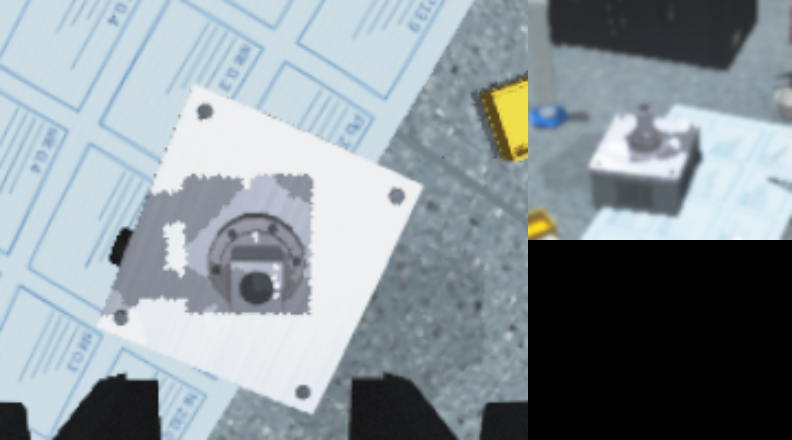

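The spindle stands in the drive (head at about (255,280), flange seated on the collar), and the gripper is clear.

```bash
python3 -c "
from cell import ctrl
ctrl.hand_in(); print(ctrl.get_clock())"
```

```text
the job is handed in; nothing more can be done
the job is handed in; nothing more can be done
```

The spindle is in the drive and fully home. I let go, moved clear and handed the job in at about 36 s of the 58 s allowed.

- **Fit:** I took the spindle from the stand and lowered it through the collar. Light contact on the hub came at about 3–4 N. Turning it about 4° let the square drop in.
- **Push home:** The spindle went down with almost no resistance. The vertical force then rose to 7 N with the tool at z = 0.0993, exactly the height I expected for a flush flange.
- **Final check:** After release, the wrist and side pictures show the spindle upright in the drive with its flange on the collar. The residual wrist force was about 1 N.

Two readings disagreed:
- **Hub contact height:** The first contact was about 2.6 mm lower than the stated hub height, so the shaft had probably already started into the square and caught on its edge.
- **Camera positions:** The top and side cameras put the collar about 4 and 13 mm from where the wrist camera did. I relied on the wrist camera and on feel.

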